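# Pop the red screwdriver off its clip rail and lay it in the tray

## Task

Take the red screwdriver off the tool rack: press down on the butt end of its handle so that the blade pops up out of its sprung roller catch while the handle stays in its saddle on the front rail, and only then pick it up and lay it flat inside the blue tray. Set it down rather than dropping it, let go, and leave the yellow screwdriver clipped in, the jar and the wood offcut where they are.

Things in the scene. Friction and masses are not known exactly. Their poses are not given: they have to be found in the camera images.
- rack: Fixed plywood tool rack. Origin on the bench under the middle of the front rail; x points from front rail to rear rail, y along the rails, z up. Base board 155 x 210 x 18 mm (x -27 to 128, y -105 to 105). Two round aluminium rails, 16 mm thick, 200 mm long, on posts at their ends. One screwdriver lies along x, level, at each of two stations, y = +50 and -50 mm.
- rack_front (a point): Middle of the top of the front rail: x = 0, z = 60 mm in the rack frame. The handles rest on this rail and pivot on it. At each station two black saddle pegs, 6 mm thick, 19.5 mm either side of the screwdriver's axis, tops 71 mm above the bench, keep the handle from moving sideways.
- rack_catch (a point): Above the middle of the rear rail (rail x = 100 mm, top z = 69 mm) at roller height, z = 80.6 mm. At each station two sprung brass rollers, 8 mm thick, axes along x, 5 mm apart when free, close over the shank. About 6 N upward pulls the shank out; it then rests on top of them, 13 mm higher (screwdriver 0.13 rad nose up), and snaps back in only if pushed down equally hard.
- red: Red screwdriver, 200 mm long, about 0.16 kg, at either station. Handle 28 x 28 mm in section, x = -65 to 40 mm, black band near the butt; steel shank 10 mm thick from there to the tip at x = 135. Origin: underside of the handle on the front rail; x axis towards the tip, z up; its axis is 14 mm above the origin. Balance point about x = 25 mm.
- red_butt (a point): Where to press: top face of the red handle, 12 mm from the butt end, 53 mm in front of the front rail, over free space, 88 mm above the bench when clipped in. Pressing straight down here pivots the screwdriver on the front rail: the force rises to about 12 to 18 N, the rollers let go after about 4 mm, then it moves freely; press 8 to 15 mm in all.
- red_mid (a point): Point on the red screwdriver's axis above its origin (inside the handle, 65 mm from the butt end, 14 mm above the handle's underside).
- red_blade (a point): Point on the axis of the red screwdriver's shank between the rollers, 100 mm from red_mid towards the tip; 74 mm above the bench when clipped in.
- red_tip (a point): Tip of the red screwdriver's blade, 135 mm from red_mid.
- yellow: Yellow screwdriver, the same shape and axes as the red one, clipped in the other station, 100 mm beside it. Leave it clipped in.
- yellow_blade (a point): Point on the yellow screwdriver's shank between its rollers; 74 mm above the bench when clipped in.
- tray: Fixed open blue tray, 280 x 170 x 35 mm outside, walls and floor 6 mm thick. Origin: centre of its underside on the bench; x along the long side, z up. Inner floor 6 mm above the bench, rim 35 mm above the bench.
- jar: Closed jar of screws with a black cap, 66 mm across, 75 mm tall; origin at the centre of its underside. Leave it.
- offcut: Pine offcut, 70 x 150 x 35 mm (its y is the long side), lying flat; origin at the centre of its underside. Leave it.
There are look-alikes about, which are no part of the job. Of the things that look like the jar, take the one that is nearest to the robot's base at the start. There is more than one size of the yellow; the job needs the smaller.

How it is judged:
On the way, in this order (a step that is already met when the one before it is completed fails the run):
1. the red blade is popped up out of its catch, the handle still in its saddle on the front rail (z of red_blade in the frame of rack between 0.083 and 0.15 m and z of red_mid in the frame of rack below 0.08 m and x of red_mid in the frame of rack between -0.025 and 0.025 m), for 0.2 s.
2. the red screwdriver is lifted clear of the rack (height (world z) of red_mid above 0.115 m and height (world z) of red_blade above 0.095 m), for 0.1 s.
At the end, for the whole second after the job is handed in: The red screwdriver lies flat, at rest and released on the tray floor, inside its walls (axis under 20 mm above the inner floor at the handle, 23 mm at the tip); the yellow one is still clipped in, within 15 mm of its start; jar (upright) and offcut within 30 mm of theirs (x of red_mid in the frame of tray between -0.134 and 0.134 m and y of red_mid in the frame of tray between -0.079 and 0.079 m and x of red_tip in the frame of tray between -0.136 and 0.136 m and y of red_tip in the frame of tray between -0.081 and 0.081 m and z of red_mid in the frame of tray below 0.026 m and z of red_tip in the frame of tray below 0.029 m and linear speed of red below 0.02 m/s and z of yellow_blade in the frame of rack below 0.079 m and distance of yellow from where it was at the start of the episode below 0.015 m and distance of each of jar, offcut from where it was at the start of the episode below 0.03 m and angle between jar's own z axis and vertical below 0.2 rad); the robot touches nothing.
It fails at once if the yellow screwdriver is pried out of its catch (z of yellow_blade in the frame of rack above 0.082 m).
It fails at once if the red screwdriver is dropped (falls faster than 0.6 m/s out of the fingers) (linear speed of red above 0.6 m/s and contact force between the fingers and red below 0.2 N).
It fails at once if the jar is knocked over (angle between jar's own z axis and vertical above 0.5 rad).
It also fails if it takes over 58 s, if anything falls off the work surface, if the arm or the gripper's body presses on something with over 40 N, if the wrist force passes 120 N, or if a joint passes its speed limit or range.

## Robot

A 7-joint arm with a two-finger parallel gripper is mounted at the origin on the work surface. World frame = base frame: x ahead of the robot, y to its left, z up, the work surface at z = 0. Lengths are in m, angles in rad, forces in N, time in s.
With the tool pointing down it reaches from about 0.4 to 0.875 m from the base axis. Payload 19.3 kg.
Tool frame: the origin (TCP) lies at the very end of the fingers, on their centre line; the grasp point (between the pads) lies 19 mm behind it; z points along the fingers, y is the line along which they close (so a half turn about z gives the same grasp; the last joint's range is limited). The gripper opens to 85 mm and grips with 20 to 120 N. Pads are 22 mm wide; open, the fingers measure 114 mm over their backs; the gripper's body (76 mm by 85 mm) begins 54 mm behind the grasp point. The pads swing forward as they close: fully open they stand 13 mm farther back than shut.
Start: joints at [-1.206, 0.521, -0.036, 1.599, 0.021, 1.021, -0.113], TCP at [0.263, 0.567, 0.231] pointing down, gripper open.
Joint ranges: [-2.91, 2.91], [-0.3, 2.13], [-1.5, 1.42], [0.17, 2.43], [-1.26, 4.41], [0.16, 1.93], [-2.52, 2.52]. Speed limits (rad/s): [1.89, 1.89, 2.39, 2.39, 3.01, 3.01, 3.01].

## Interface

Orientations are given as a rotation vector (axis times angle).
In Python, from station import bot gives the robot as it stands. The module is installed in compiled form; this text tells all that it offers.
- The arm moves only by the tool apply_moves, never from a script. Its argument "motion" is one flat list of numbers, 4 for each row, row after row: the shift along the tool's x, y, z scaled (see below), then the turn about the tool's z scaled (see below). In form: [tx, ty, tz, spin, tx, ty, tz, spin, ...]. A call has 1 to 12 rows; each row is the pose to reach, as a shift and turn from the pose commanded when the call began, along the tool's axes at that moment; what a row does not reach only later rows make up. The controller multiplies each number of a shift by 0.1 m and each number of a turn by pi/2 rad. A row lasts 1/8 s, in which the tool goes at most 62.5 mm and 10.7 degrees, less where a joint would pass 70% of its speed; a pose out of reach is approached as far as the arm can. A call with a number of a shift or a turn outside -1 to 1 is refused whole. A call with a gripper value outside its range is refused whole. "hand" is the opening, from -1 (shut) to 1 (fully open), set as the call begins (left out, the last holds). The fingers move at their own pace and stop on an object; the grip force is fixed at half the most. Time passes only in rows, so rows that repeat a pose let the fingers close. It gives the time, the measured TCP pose, the force, the opening and the grip force at its end, in the units of the state.
- bot.state(): the state, without advancing time (a new reading comes with each control period).
- bot.get_image(name): name is "scene" or "top" or "wrist"; returns a dict with "pixels" (480x640x3 uint8, red, green, blue), "vfov" (degrees; the focal length in pixels is half the picture's height over the tangent of half this angle, whatever the lens; pixels are square), "cx", "cy" (the principal point, pixels), "k1" (the pictures are not rectified: a ray, as slopes to the right and down, at radius r is drawn at 1 + k1 r^2 times it, then the intrinsics apply), "view" (4x4, takes a point from world to camera coordinates); the wrist camera has in their place "tool_from_camera" (4x4, takes a point from camera to tool coordinates, whose origin is the TCP and whose axes are the flange's). Camera axes: x right, y up, looking along -z (the intrinsics and any distortion apply to the point x, -y, -z); pixel columns grow to the right and rows downward; lengths in m; the calibration is good to about 2 mm. A picture is of the moment at which its call begins: read the wrist's pose just before it. There is no depth.
- bot.job_done(): hands the job in; it is judged then, once.
Trained networks look in a picture, given as the dict that the camera call returned (one of the last four; its "shot" number tells which), for a name from the list of things; names that differ only in an ending like _2 or _b are one class to them, and where a whole thing is asked for, a point or a joint stands for the part that bears it (a point fixed in the world has none). Each returns a list of dicts, best first, with "conf" (0 to 1); they miss things now and then, are a little off and sometimes report something else, mostly with a low value. They report only what shows in the picture. A call takes as long as a camera call. They do not tell look-alikes from the thing itself.
- bot.search_frame(picture, thing): "extent" ([left, top, right, bottom] in pixels, round what is visible of it).
The state is a dict: "t": time; "qpos": joint angles; "joint_vel": joint speeds; "effort": joint torques, N m; "tcp_pos": TCP position; "tool_rot": TCP orientation; "ft_force": force on the tool from outside, world axes, zero at the start; "wrist_torque": the same for the moment, N m; "gripper_width": finger opening in m; "grip_force": force on a finger pad.
Only numpy, scipy, OpenCV 4.12 (cv2) and the standard library are available. Lean on these libraries where they do the work, as an engineer would, in place of code of your own. Each camera call takes 0.05 s, during which the arm holds its last target. There are 200 camera calls.

## Working session

There is one attempt and no reset: what is moved stays moved. The work goes in short steps, Python scripts to look and compute and a tool call to move; the robot and the scene stay as the last step left them, time stands still between calls to the robot, and variables do not carry over. Pictures are saved under pics/ and viewed, at most 10 in all, crops included, and the job is handed in when it is done.

Besides the shell and the picture viewer there is one more tool, called after "Emit:" as name(argument=value, ...) on one line, values as JSON. apply_moves: Moves the arm, as the interface text tells. Shifts and turns lie within -1 to 1; 1 stands for 0.1 m of shift or pi/2 rad of turn. Its arguments: {"type":"object","properties":{"motion":{"type":"array","items":{"type":"number"}},"hand":{"type":"number"}},"required":["motion"]}

```bash
mkdir -p pics; cat > h.py <<'E'
import numpy as np, cv2
from station import bot
from scipy.spatial.transform import Rotation as R
def snap(n,f=None):
    s=bot.state(); p=bot.get_image(n)
    if n=="wrist":
        T=np.eye(4);T[:3,:3]=R.from_rotvec(s["tool_rot"]).as_matrix();T[:3,3]=s["tcp_pos"]
        p["c2w"]=T@np.array(p["tool_from_camera"])
    else: p["c2w"]=np.linalg.inv(np.array(p["view"]))
    if f: cv2.imwrite("pics/"+f,np.array(p["pixels"])[:,:,::-1])
    return p
def ray(p,uv):
    f=240/np.tan(np.radians(p["vfov"])/2)
    d=np.array([(uv[0]-p["cx"])/f,(uv[1]-p["cy"])/f]);u=d.copy()
    for _ in range(30): u=d/(1+p["k1"]*(u@u))
    return p["c2w"][:3,3],p["c2w"][:3,:3]@np.array([u[0],-u[1],-1])
def atz(p,uv,z):
    o,d=ray(p,uv); return o+d*(z-o[2])/d[2]
def proj(p,X):
    f=240/np.tan(np.radians(p["vfov"])/2)
    c=np.linalg.inv(p["c2w"])@np.r_[X,1]; u=np.array([c[0],-c[1]])/-c[2]
    return u*(1+p["k1"]*(u@u))*f+[p["cx"],p["cy"]]
def tri(ps,uvs):
    A=0;b=0
    for p,uv in zip(ps,uvs):
        o,d=ray(p,uv);d=d/np.linalg.norm(d);M=np.eye(3)-np.outer(d,d);A=A+M;b=b+M@o
    return np.linalg.solve(A,b)
E
python3 - <<'E'
from h import *
np.set_printoptions(precision=3,suppress=True)
s=bot.state();print(s)
for n in("scene","top"):
    p=snap(n,n+"0.png");print(n,p["c2w"][:3,3],p["vfov"],p["k1"])
    for t in("rack","red","yellow","tray","jar","offcut","red_butt","yellow_blade"):
        print(t,[(np.round(d["extent"]),round(d["conf"],2)) for d in bot.search_frame(p,t)])
E
```

```text
{'t': 0.0, 'qpos': array([-1.206,  0.522, -0.036,  1.6  ,  0.021,  1.021, -0.113]), 'joint_vel': array([ 0.001,  0.003,  0.001, -0.001, -0.001,  0.   ,  0.002]), 'effort': array([ -0.   , -92.712,   1.98 , -36.994,   0.018,   0.008,   0.   ]), 'tcp_pos': array([0.263, 0.567, 0.231]), 'tool_rot': array([-0.678, -3.067,  0.002]), 'ft_force': array([ 0.582, -0.131, -0.276]), 'wrist_torque': array([-0.012,  0.028,  0.029]), 'grip_force': 0.0, 'gripper_width': 0.08526464529593662}
scene [0.973 0.422 0.977] 52.952646195357765 -0.12679986601454998
rack [(array([329., 243., 444., 342.]), 0.55)]
red [(array([348., 225., 387., 305.]), 0.75)]
yellow [(array([476., 259., 590., 296.]), 0.76), (array([389., 244., 434., 325.]), 0.69)]
tray [(array([197., 138., 327., 238.]), 0.75)]
jar [(array([156., 261., 188., 303.]), 0.67), (array([216., 278., 246., 316.]), 0.64)]
offcut [(array([299., 340., 376., 414.]), 0.71)]
red_butt [(array([351., 229., 394., 306.]), 0.83)]
yellow_blade [(array([470., 264., 587., 295.]), 0.89), (array([391., 243., 433., 325.]), 0.59)]
top [0.311 0.057 1.252] 45.487589247690856 -0.14953855242120154
rack [(array([185., 219., 295., 306.]), 0.78), (array([204., 225., 236., 318.]), 0.4)]
red [(array([247., 210., 277., 305.]), 0.86)]
yellow [(array([202., 226., 234., 315.]), 0.83)]
tray [(array([377., 206., 485., 346.]), 0.97), (array([244., 210., 278., 305.]), 0.47)]
jar [(array([336., 141., 364., 176.]), 0.83), (array([385., 114., 420., 149.]), 0.71)]
offcut [(array([191., 151., 257., 187.]), 0.82), (array([248., 211., 280., 301.]), 0.68)]
red_butt [(array([244., 213., 280., 304.]), 0.71)]
yellow_blade [(array([ 69., 334., 181., 396.]), 0.95), (array([336., 140., 365., 173.]), 0.2)]
```

View pics/top0.png

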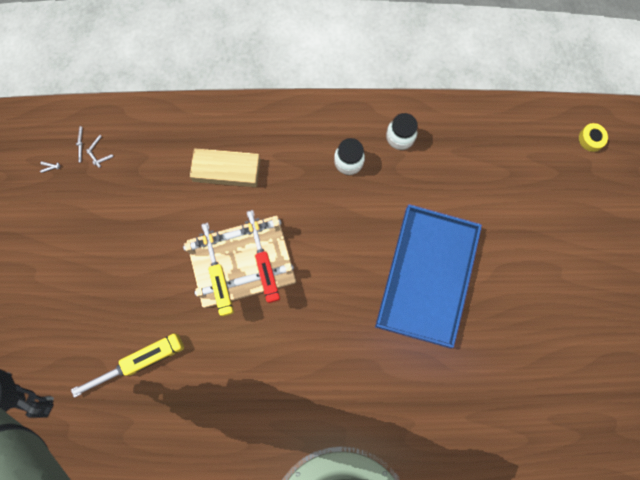

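View pics/scene0.png

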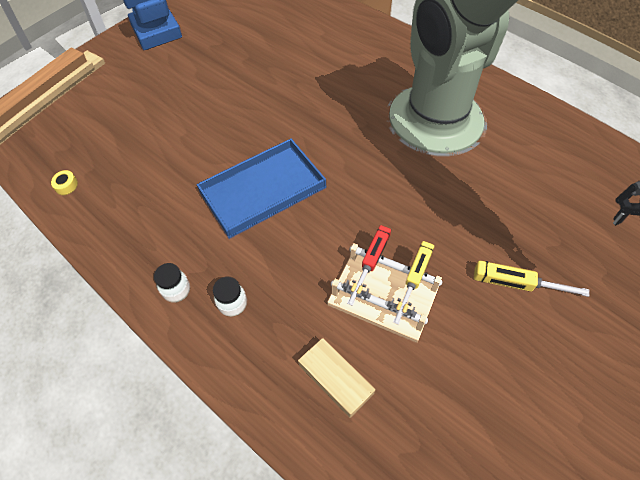

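The top view shows red butt at (272,300), tip at (251,212), the clipped yellow at (218,270), the tray centre at about (430,276), and the nearer jar at (350,157). The loose yellow at (130,365) is the larger look-alike. Next I segment the colours and triangulate.

```bash
cat > seg.py <<'E'
from h import *
np.set_printoptions(precision=4,suppress=True)
def mask(p,box,col,pad=6):
    h=cv2.cvtColor(np.array(p["pixels"]),cv2.COLOR_RGB2HSV).astype(int)
    H,S,V=h[...,0],h[...,1],h[...,2]
    m={"red":((H<6)|(H>172))&(S>170)&(V>90),"blue":(H>100)&(H<125)&(S>120)}[col]
    k=np.zeros_like(m);l,t,r,b=[int(v) for v in box];k[max(0,t-pad):b+pad,max(0,l-pad):r+pad]=1
    m=(m&k).astype(np.uint8)
    n,lab,st,_=cv2.connectedComponentsWithStats(m)
    if col=="blue": m=(lab==1+np.argmax(st[1:,4])).astype(np.uint8)
    return m
def rect(m):
    pts=np.argwhere(m)[:,::-1].astype(np.float32)
    return cv2.minAreaRect(pts),pts
E
python3 - <<'E'
from seg import *
T=snap("top");S=snap("scene")
box={"T":(244,245,282,305),"S":(348,222,395,275)}
res={}
for n,p in(("T",T),("S",S)):
    m=mask(p,box[n],"red");r,pts=rect(m);print(n,len(pts),r)
    c=np.array(r[0]);L=max(r[1]);B=cv2.boxPoints(r)
    e=sorted([(np.linalg.norm(B[i]-B[(i+1)%4]),(B[i]+B[(i+1)%4])/2) for i in range(4)],key=lambda a:a[0])[:2]
    ends=sorted([x[1] for x in e],key=lambda a:a[1]); res[n]=(ends,c)
    print(ends)
print("top ends at z.081",[atz(T,u,.081) for u in res["T"][0]])
print("scene ends at z.081",[atz(S,u,.081) for u in res["S"][0]])
print("tri far",tri([T,S],[res["T"][0][0],res["S"][0][1]]),"butt",tri([T,S],[res["T"][0][1],res["S"][0][0]]))
for n,p,b in(("T",T,(377,206,485,346)),("S",S,(197,138,327,238))):
    m=mask(p,b,"blue");r,pts=rect(m);h=cv2.convexHull(pts.astype(int))
    q=cv2.approxPolyDP(h,0.03*cv2.arcLength(h,True),True)[:,0];print("tray",n,[(u,atz(p,u,.035)) for u in q])
print("jar",[atz(T,u,.075) for u in((351,150),(404,124))],"off",atz(T,(225,167),.035))
E
```

```text
T 483 ((266.5000305175781, 277.0), (49.99924087524414, 13.59869384765625), 74.05460357666016)
[array([259.6321, 252.9623], dtype=float32), array([273.368 , 301.0377], dtype=float32)]
S 406 ((375.8299560546875, 247.15713500976562), (13.155967712402344, 45.916908264160156), 25.463346481323242)
[array([385.7006, 226.4289], dtype=float32), array([365.9594, 267.8854], dtype=float32)]
top ends at z.081 [array([0.5455, 0.1688, 0.081 ]), array([0.4449, 0.1389, 0.081 ])]
scene ends at z.081 [array([0.4443, 0.1381, 0.081 ]), array([0.5551, 0.1687, 0.081 ])]
tri far [0.5489 0.1678 0.0702] butt [0.4449 0.1386 0.0822]
tray T [(array([480, 225], dtype=int32), array([ 0.6163, -0.3132,  0.035 ])), (array([453, 346], dtype=int32), array([ 0.3526, -0.2384,  0.035 ])), (array([376, 326], dtype=int32), array([ 0.3966, -0.0755,  0.035 ])), (array([409, 205], dtype=int32), array([ 0.6623, -0.1558,  0.035 ]))]
tray S [(array([325, 179], dtype=int32), array([ 0.4008, -0.0768,  0.035 ])), (array([229, 237], dtype=int32), array([ 0.6745, -0.1366,  0.035 ])), (array([197, 185], dtype=int32), array([ 0.6206, -0.3115,  0.035 ])), (array([290, 139], dtype=int32), array([ 0.3568, -0.2366,  0.035 ]))]
jar [array([ 0.7765, -0.0266,  0.075 ]), array([ 0.839 , -0.1465,  0.075 ])] off [0.7527 0.2557 0.035 ]
```

Emit:
apply_moves(motion=[-0.45,-0.38,0,0,-0.89,-0.76,0,0,-0.89,-0.76,0,0], hand=-1)

```text
t: 1.38
tcp_pos: [0.3145, 0.4568, 0.2318]
tool_rot: [0.685, 3.065, -0.001]
ft_force: [-0.7, 1.5, 0.2]
gripper_width: 0.0326
grip_force: 0.0
```

Emit:
apply_moves(motion=[-0.45,-0.38,0,0,-0.89,-0.76,0,0,-0.89,-0.76,0,0])

```text
t: 1.75
tcp_pos: [0.3626, 0.3508, 0.2317]
tool_rot: [0.685, 3.065, -0.001]
ft_force: [0.0, 1.8, -0.0]
gripper_width: -0.0001
grip_force: 0.0
```

Emit:
apply_moves(motion=[-0.45,-0.38,0,0,-0.89,-0.76,0,0,-0.89,-0.76,0,0])

```text
t: 2.12
tcp_pos: [0.4109, 0.2448, 0.2315]
tool_rot: [0.685, 3.065, -0.001]
ft_force: [0.8, 0.7, 0.7]
gripper_width: -0.0004
grip_force: 0.0
```

Emit:
apply_moves(motion=[-0.45,-0.38,0,-0.1,-0.89,-0.76,0,-0.2,-0.89,-0.76,0,-0.3,-0.89,-0.76,0,-0.4,-0.89,-0.76,0,-0.45,-0.89,-0.76,0,-0.45])

```text
t: 2.88
tcp_pos: [0.4581, 0.1424, 0.2313]
tool_rot: [-0.427, 3.112, 0.001]
ft_force: [0.4, -0.3, 0.4]
gripper_width: -0.0002
grip_force: 0.0
```

```bash
python3 - <<'E'
from seg import *
s=bot.state();print(s["t"],s["tcp_pos"],s["tool_rot"],s["qpos"],s["gripper_width"],s["ft_force"])
W=snap("wrist","w1.png");print(W["c2w"])
for t in("red","yellow"): print(t,[(np.round(d["extent"]),round(d["conf"],2)) for d in bot.search_frame(W,t)])
E
```

```text
2.875 [0.4581 0.1424 0.2313] [-0.4273  3.1123  0.0008] [-0.3896  0.2917 -0.043   1.97    0.0155  0.8799  1.403 ] -0.00017223054776790847 [ 0.3544 -0.3118  0.404 ]
[[-0.2703 -0.9237 -0.2715  0.389 ]
 [ 0.9628 -0.2588 -0.0779  0.1237]
 [ 0.0017 -0.2824  0.9593  0.3731]
 [ 0.      0.      0.      1.    ]]
red [(array([291., 204., 330., 431.]), 0.71)]
yellow [(array([553., 134., 637., 193.]), 0.83), (array([415., 205., 468., 364.]), 0.65)]
```

View pics/w1.png

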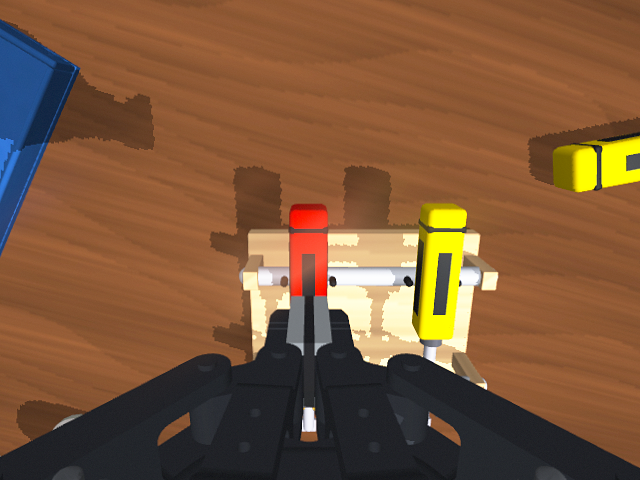

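The wrist view shows the red handle, butt edge at (309,205), black band at (309,231), saddle pegs at (285,281) and (332,281), with the tool nearly in line with it.

```bash
python3 - <<'E'
from seg import *
W=snap("wrist");T=snap("top")
m=mask(W,(280,195,340,296),"red",0)
ys=[i for i in range(480) if m[i].sum()>8];print(ys[0],ys[-1])
for r in (215,225,245,270,285):
    c=np.where(m[r])[0];print(r,c.min(),c.max(),atz(W,(c.min(),r),.088),atz(W,(c.max()+1,r),.088))
b=(309,ys[0]);print("butt edge",atz(W,b,.085),atz(W,b,.074))
print("tri butt",tri([W,T],[b,(273.4,301)]))
print("pegs",atz(W,(285,279),.071),atz(W,(332.5,279),.071),"tool in img",proj(W,bot.state()["tcp_pos"]))
E
```

```text
205 295
215 290 328 [0.4533 0.1279 0.088 ] [0.4459 0.1545 0.088 ]
225 290 328 [0.4603 0.1298 0.088 ] [0.4529 0.1565 0.088 ]
245 291 327 [0.4745 0.1343 0.088 ] [0.4673 0.16   0.088 ]
270 291 327 [0.493  0.1392 0.088 ] [0.4857 0.1654 0.088 ]
285 291 327 [0.5045 0.1423 0.088 ] [0.4971 0.1688 0.088 ]
butt edge [0.4433 0.1391 0.085 ] [0.4454 0.1397 0.074 ]
tri butt [0.4466 0.1399 0.0672]
pegs [0.5078 0.1376 0.071 ] [0.4978 0.1735 0.071 ] tool in img [305.544 318.352]
```

Emit:
apply_moves(motion=[0.05,0.01,0.5,0,0.05,0.01,1,0,0.05,0.01,1,0])

```text
t: 3.5
tcp_pos: [0.4514, 0.1403, 0.1293]
tool_rot: [0.425, -3.107, 0.002]
ft_force: [-0.1, -1.1, 0.4]
gripper_width: -0.0003
grip_force: 0.0
```

Emit:
apply_moves(motion=[0,0,0.2,0,0,0,0.35,0,0,0,0.35,0])

```text
t: 3.88
tcp_pos: [0.4531, 0.1408, 0.0966]
tool_rot: [0.426, -3.112, 0.0]
ft_force: [-0.0, 0.4, 0.5]
gripper_width: 0.0001
grip_force: 0.0
```

Emit:
apply_moves(motion=[0,0,0.03,0,0,0,0.06,0,0,0,0.09,0,0,0,0.09,0])

```text
t: 4.38
tcp_pos: [0.4531, 0.1408, 0.0875]
tool_rot: [-0.426, 3.112, 0.0]
ft_force: [-2.3, -0.6, 9.0]
gripper_width: 0.0003
grip_force: 4.4
```

Emit:
apply_moves(motion=[0,0,0.015,0,0,0,0.03,0,0,0,0.045,0,0,0,0.06,0,0,0,0.075,0,0,0,0.09,0,0,0,0.11,0,0,0,0.11,0,0,0,0.11,0])

```text
t: 5.5
tcp_pos: [0.453, 0.1408, 0.0763]
tool_rot: [0.426, -3.113, 0.0]
ft_force: [-1.4, -0.9, 2.4]
gripper_width: 0.0
grip_force: 1.3
```

```bash
python3 - <<'E'
from seg import *
S=snap("scene");a=np.array(S["pixels"])[200:350,310:460,::-1]
cv2.imwrite("pics/s2.png",cv2.resize(a,(600,600),interpolation=cv2.INTER_CUBIC))
E
```

```text
(no output)
```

View pics/s2.png

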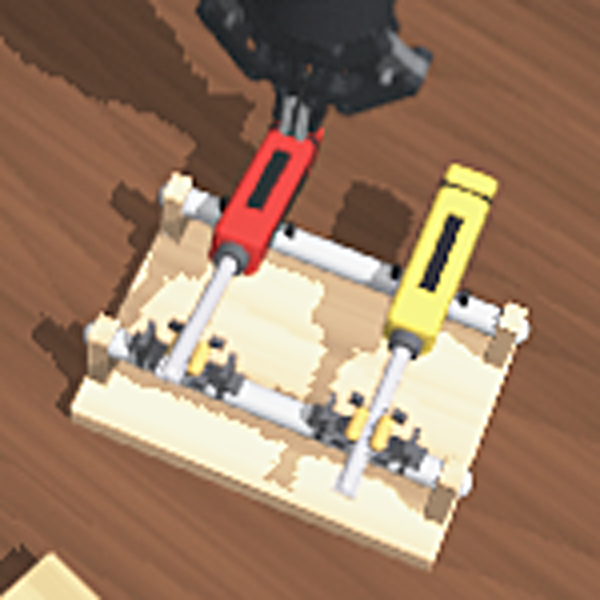

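The force fell from 9 N to 2.4 N, and the crop shows the red shank (180,350) lying above its rollers with the handle still on the front rail. Yellow is unchanged. I'll ease off slowly, then go to the balance point with the fingers open.

Emit:
apply_moves(motion=[0,0,-0.03,0,0,0,-0.06,0,0,0,-0.1,0,0,0,-0.13,0,0,0,-0.4,0,0,0,-0.6,0,0,0,-0.6,0])

```text
t: 6.42
tcp_pos: [0.4537, 0.141, 0.1375]
tool_rot: [-0.426, 3.11, 0.001]
ft_force: [0.9, 0.0, 0.1]
gripper_width: -0.0
grip_force: 0.0
```

Emit:
apply_moves(motion=[-0.4,0.01,0,0,-0.77,0.01,0,0,-0.77,0.01,0,0,-0.77,0.01,0,0,-0.77,0.01,0,0,-0.77,0.01,0,0], hand=1)

```text
t: 7.18
tcp_pos: [0.5266, 0.1623, 0.1364]
tool_rot: [-0.426, 3.113, -0.0]
ft_force: [-0.2, 0.4, -0.3]
gripper_width: 0.0853
grip_force: 0.0
```

```bash
python3 - <<'E'
from seg import *
W=snap("wrist","w3.png");print(W["c2w"][:3,3])
s=bot.state();print(s["tcp_pos"],s["gripper_width"])
S=snap("scene");a=np.array(S["pixels"])[200:350,310:460,::-1]
cv2.imwrite("pics/s3.png",cv2.resize(a,(600,600),interpolation=cv2.INTER_CUBIC))
m=mask(W,(200,0,440,330),"red",0)
ys=[i for i in range(480) if m[i].sum()>8];print(ys[0],ys[-1])
o=np.array([.503,.156]);d=np.array([.963,.2695])
for r in ys[5::25]:
    c=np.where(m[r])[0]
    # top plane z=.088 at pivot, slope .13
    mid=(c.min()+c.max()+1)/2;z=.088
    for _ in range(5): P=atz(W,(mid,r),z);x=(P[:2]-o)@d;z=.088+.13*x
    print(r,c.min(),c.max(),P,"x",x,"lat",(P[:2]-o)@[-d[1],d[0]])
E
```

```text
[0.4574 0.1438 0.2782]
[0.5267 0.1623 0.1364] 0.08525093319732922
94 310
99 278 334 [0.4479 0.1403 0.0806] x -0.057297422778526244 lat -0.00024030893695405411
131 282 330 [0.4614 0.1441 0.0824] x -0.043237404677887725 lat -0.00025144725951211505
156 277 335 [0.4722 0.1471 0.0838] x -0.032050572929141125 lat -0.0002605190459016946
181 278 335 [0.4831 0.1504 0.0853] x -0.020674534955921052 lat -3.616578539054373e-05
206 278 334 [0.4943 0.1533 0.0868] x -0.00909819540059588 lat -0.00027968746415366454
231 278 334 [0.5057 0.1564 0.0883] x 0.002690217197929705 lat -0.00028981109214794065
256 279 334 [0.5172 0.1599 0.0899] x 0.014703096797588015 lat -5.9909454408958295e-05
281 280 334 [0.5289 0.1634 0.0915] x 0.02695347820319237 lat 0.00017436911924715096
306 281 332 [0.541  0.1666 0.0931] x 0.03945503695320307 lat -7.725857740608841e-05
```

View pics/w3.png

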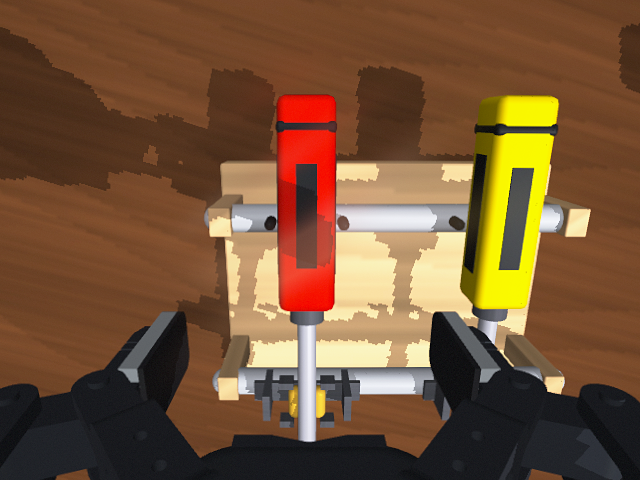

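View pics/s3.png

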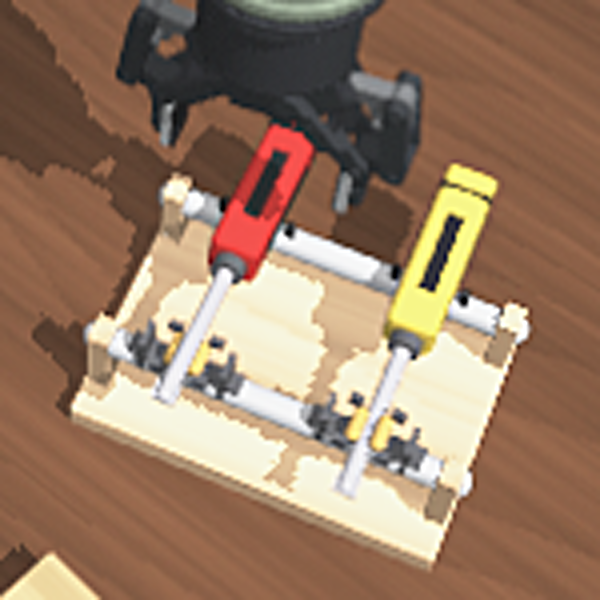

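Red at x −57…+40 along its axis, lateral error 0.3 mm, nose up on its rollers; fingers stand clear on both sides. Descending to grip.

Emit:
apply_moves(motion=[0,0,0.25,0,0,0,0.5,0,0,0,0.76,0,0,0,0.76,0,0,0,0.76,0])

```text
t: 7.9
tcp_pos: [0.5272, 0.1625, 0.0612]
tool_rot: [-0.426, 3.112, 0.0]
ft_force: [-0.0, 0.3, 0.4]
gripper_width: 0.0851
grip_force: 0.0
```

Emit:
apply_moves(motion=[0,0,0,0,0,0,0,0,0,0,0,0,0,0,0,0,0,0,0,0,0,0,0,0,0,0,0,0,0,0,0,0], hand=-1)

```text
t: 8.9
tcp_pos: [0.5271, 0.1623, 0.0607]
tool_rot: [-0.425, 3.112, -0.0]
ft_force: [-0.9, -1.6, 7.8]
gripper_width: 0.0273
grip_force: 58.4
```

Emit:
apply_moves(motion=[0,0,-0.1,0,0,0,-0.2,0,0,0,-0.35,0,0,0,-0.5,0,0,0,-0.7,0,0,0,-0.85,0,0,0,-1,0,0,0,-1,0,0,0,-1,0])

```text
t: 10.02
tcp_pos: [0.5267, 0.1623, 0.1599]
tool_rot: [0.426, -3.112, 0.0]
ft_force: [0.8, -0.0, -1.6]
gripper_width: 0.0276
grip_force: 59.2
```

```bash
python3 - <<'E'
from seg import *
s=bot.state();print(s["t"],s["tcp_pos"],s["tool_rot"],s["gripper_width"],s["qpos"])
c=np.array([.508,-.196]); a=np.array([.963,-.275])/np.hypot(.963,.275)
# tray by corners (mean of both views)
q=np.array([[.6184,-.3124],[.3547,-.2375],[.3987,-.0762],[.6684,-.1462]]);c=q.mean(0)
v=(q[0]-q[1]+q[3]-q[2]);yaw=np.arctan2(v[1],v[0]);print("tray",c,yaw)
M=R.from_rotvec(s["tool_rot"]).as_matrix();print("tool x",M[:,0],"y",M[:,1])
y0=np.arctan2(-M[1,0],-M[0,0]);print("red yaw",y0)
g=c-.010*np.array([np.cos(yaw),np.sin(yaw)])
print("goal",g,"shift",M.T@np.r_[g-s["tcp_pos"][:2],0],"turn num",(y0-yaw)/(np.pi/2))
S=snap("scene");a=np.array(S["pixels"])[120:340,190:480,::-1]
cv2.imwrite("pics/s4.png",cv2.resize(a,(790,600),interpolation=cv2.INTER_CUBIC))
E
```

```text
10.025 [0.5267 0.1623 0.1599] [ 0.4259 -3.112   0.0003] 0.027649415196340513 [-0.3786  0.4951 -0.038   1.8632  0.0255  0.7843  1.4127]
tray [ 0.5101 -0.1931] -0.26525238270618473
tool x [-0.9632 -0.2687  0.0006] y [-0.2687  0.9632 -0.0001]
red yaw 0.272037980348034
goal [ 0.5004 -0.1905] shift [ 0.1201 -0.3327  0.0001] turn num 0.3420496686228719
```

View pics/s4.png

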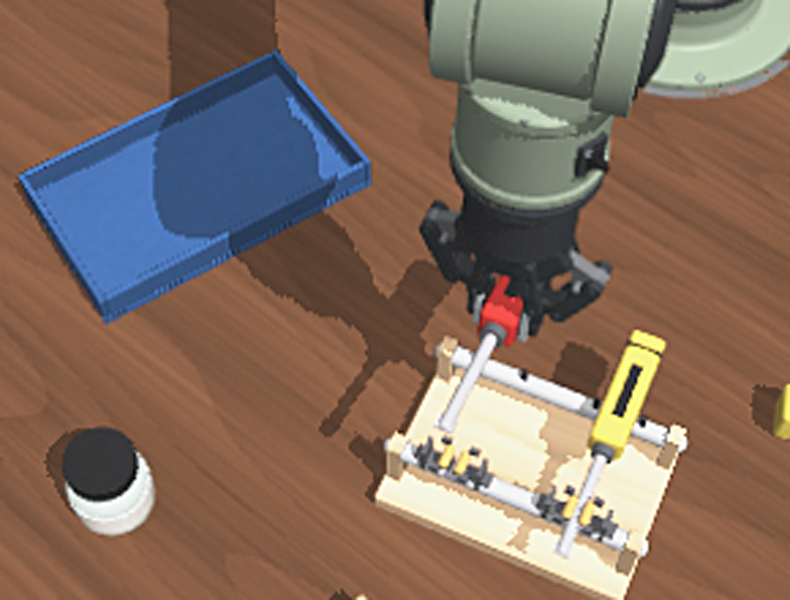

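Red is held with its tip clear and yellow still clipped at (605,440). I'm carrying it to the tray.

Emit:
apply_moves(motion=[0.1,-0.3,0,0,0.2,-0.6,0,0,0.3,-0.83,0,0,0.3,-0.83,0,0])

```text
t: 10.58
tcp_pos: [0.5199, 0.0724, 0.1598]
tool_rot: [0.421, -3.112, 0.001]
ft_force: [-0.7, 0.3, -2.2]
gripper_width: 0.027
grip_force: 59.4
```

Emit:
apply_moves(motion=[0.1,-0.4,0,0,0.2,-0.7,0,0,0.3,-0.83,0,0])

```text
t: 10.95
tcp_pos: [0.5136, -0.0145, 0.1599]
tool_rot: [0.424, -3.112, 0.0]
ft_force: [0.6, 0.2, -2.1]
gripper_width: 0.027
grip_force: 59.5
```

Emit:
apply_moves(motion=[0.1,-0.4,0,0,0.2,-0.7,0,0,0.3,-0.83,0,0])

```text
t: 11.32
tcp_pos: [0.5069, -0.1021, 0.16]
tool_rot: [0.425, -3.112, -0.0]
ft_force: [-0.9, 0.4, -2.3]
gripper_width: 0.0273
grip_force: 59.6
```

Emit:
apply_moves(motion=[0.1,-0.3,0,0.06,0.2,-0.6,0,0.13,0.3,-0.83,0,0.2,0.3,-0.83,0,0.27,0.3,-0.83,0,0.345,0.3,-0.83,0,0.345,0.3,-0.83,0,0.345])

```text
t: 12.2
tcp_pos: [0.5006, -0.1894, 0.1603]
tool_rot: [-0.419, -3.113, -0.0]
ft_force: [0.3, 0.4, -1.4]
gripper_width: 0.0271
grip_force: 59.5
```

```bash
python3 - <<'E'
from seg import *
s=bot.state();print(s["t"],s["tcp_pos"],s["tool_rot"],s["gripper_width"],s["ft_force"])
W=snap("wrist","w5.png");T=snap("top","t5.png");print(W["c2w"][:3,3])
m=mask(W,(0,0,640,480),"red",0);ys=[i for i in range(480) if m[i].sum()>8];print(ys[0],ys[-1])
E
```

```text
12.2 [ 0.5006 -0.1894  0.1603] [-0.4189 -3.1134 -0.0001] 0.027086800551574794 [ 0.3428  0.3792 -1.3669]
[ 0.4313 -0.1698  0.302 ]
76 411
```

View pics/t5.png

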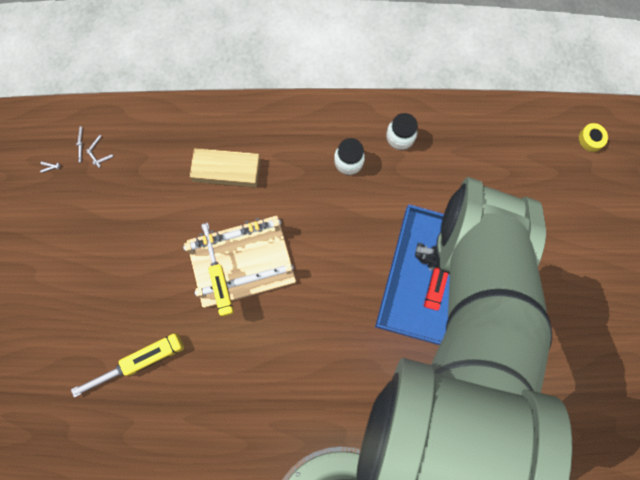

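View pics/w5.png

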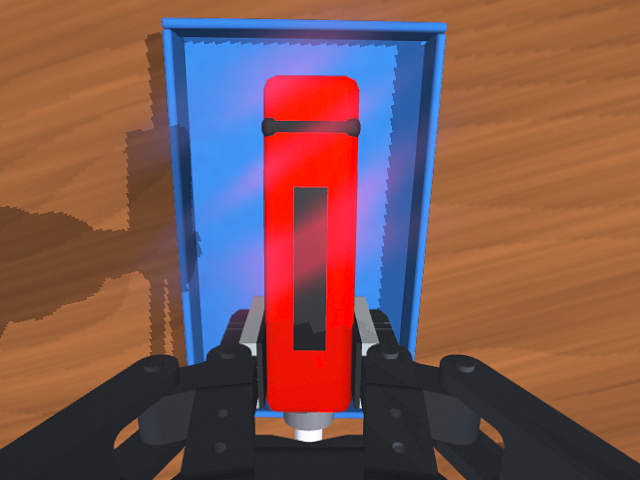

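Red sits centred over the tray (handle columns 264–357, walls at about 165 and 445), nose up. Lowering it.

Emit:
apply_moves(motion=[0,0,0.3,0,0,0,0.6,0,0,0,0.9,0,0,0,1,0,0,0,1,0])

```text
t: 12.92
tcp_pos: [0.5005, -0.1897, 0.0603]
tool_rot: [-0.422, -3.113, -0.0]
ft_force: [-0.1, 0.3, -1.9]
gripper_width: 0.0272
grip_force: 59.6
```

Emit:
apply_moves(motion=[0,0,0.15,0,0,0,0.3,0,0,0,0.38,0,0,0,0.4,0,0,0,0.42,0,0,0,0.44,0,0,0,0.44,0,0,0,0.44,0])

```text
t: 13.92
tcp_pos: [0.5006, -0.1896, 0.0165]
tool_rot: [0.423, 3.113, -0.0]
ft_force: [0.7, 0.3, -2.5]
gripper_width: 0.0271
grip_force: 59.6
```

Emit:
apply_moves(motion=[0,0,0.02,0,0,0,0.04,0,0,0,0.06,0,0,0,0.07,0,0,0,0.07,0])

```text
t: 14.55
tcp_pos: [0.502, -0.1898, 0.0098]
tool_rot: [0.422, 3.11, -0.0]
ft_force: [5.5, 0.4, 6.5]
gripper_width: 0.0272
grip_force: 60.6
```

Emit:
apply_moves(motion=[0,0,0,0,0,0,0,0,0,0,0,0,0,0,0,0,0,0,0,0,0,0,0,0], hand=0.4)

```text
t: 15.3
tcp_pos: [0.5005, -0.1896, 0.0093]
tool_rot: [-0.423, -3.113, 0.0]
ft_force: [-0.5, 0.5, -0.5]
gripper_width: 0.0594
grip_force: 0.0
```

Emit:
apply_moves(motion=[0,0,-0.1,0,0,0,-0.3,0,0,0,-0.6,0,0,0,-1,0,0,0,-1,0])

```text
t: 15.92
tcp_pos: [0.5019, -0.1901, 0.1124]
tool_rot: [0.422, 3.108, -0.001]
ft_force: [0.8, 0.3, 0.3]
gripper_width: 0.0592
grip_force: 0.0
```

Emit:
apply_moves(motion=[0,0.4,-0.5,0,0,0.8,-1,0,0,0.8,-1,0,0,0.8,-1,0])

```text
t: 16.42
tcp_pos: [0.5215, -0.1126, 0.2089]
tool_rot: [-0.422, -3.113, 0.0]
ft_force: [0.0, -0.3, -1.0]
gripper_width: 0.0595
grip_force: 0.0
```

```bash
python3 - <<'E'
from seg import *
s=bot.state();print(s["t"],s["tcp_pos"],s["ft_force"])
S=snap("scene");W=snap("wrist");a=np.array(S["pixels"])[120:340,190:480,::-1]
a=cv2.resize(a,(500,380),interpolation=cv2.INTER_CUBIC);b=cv2.resize(np.array(W["pixels"])[:,:,::-1],(300,225))
c=np.zeros((380,800,3),np.uint8);c[:,:500]=a;c[:225,500:]=b;cv2.imwrite("pics/s6.png",c)
E
```

```text
16.425 [ 0.5215 -0.1126  0.2089] [ 0.0414 -0.276  -1.0197]
```

View pics/s6.png

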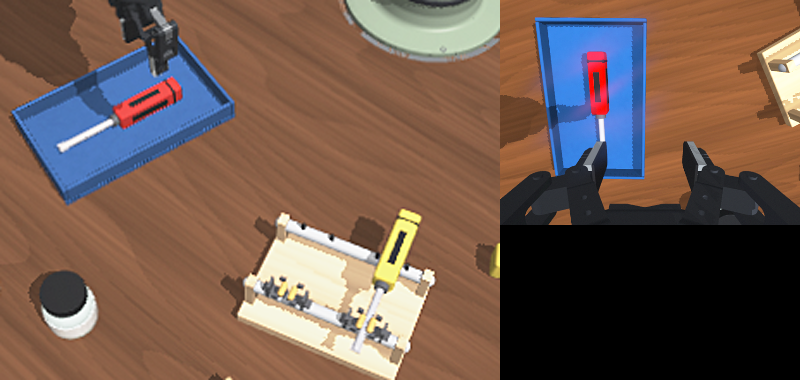

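Red lies flat inside the tray, yellow is still clipped in, the jar is upright and the gripper is clear. Handing in.

```bash
python3 -c "
from station import bot
print(bot.job_done())"
```

```text
the job is handed in; nothing more can be done
None
```

I popped the red screwdriver out of its catch, set it down flat in the blue tray and let go, with the yellow one still clipped in and the jar and offcut untouched; the job is handed in, but no verdict came back.

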